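Clock the hose tee on its seal and lock it with the catch

ROBOT

A 7-joint arm with a two-finger parallel gripper is mounted at the origin on a cart in front of the work surface, level with it; the furniture and walls round the work are solid. World frame = base frame: x ahead of the robot, y to its left, z up, the work surface at z = 0. Lengths are in m, angles in rad, forces in N, time in s.
With the tool pointing down it reaches from about 0.425 to 1.025 m from the base axis. Payload 3.6 kg.
Tool frame: the origin (TCP) lies where the fingers leave the gripper's body, on its centre line; the fingertips stand r.tcp_to_tips ahead of it and the grasp point (between the pads) lies 54 mm ahead of it (r.tcp_to_tips is the distance from the TCP to the fingertips, in m); z points along the fingers, y is the line along which they close (so a half turn about z gives the same grasp; the last joint's range is limited). The gripper opens to 85 mm and grips with 20 to 120 N. Pads are 22 mm wide; open, the fingers measure 114 mm over their backs; the gripper's body (76 mm by 85 mm) begins 54 mm behind the grasp point. The pads swing forward as they close: fully open they stand 13 mm farther back than shut.
Start: joints at [-1.306, 0.591, 0.048, 1.609, -0.033, 0.943, -0.034], TCP at [0.255, 0.679, 0.304] pointing down, gripper open.
Joint ranges: [-2.69, 2.69], [-0.47, 2.24], [-1.27, 1.36], [0.19, 2.51], [-1.53, 4.68], [0.08, 2.07], [-3.09, 3.09]. Speed limits (rad/s): [2.57, 2.57, 3.14, 3.14, 3.14, 3.14, 3.14].

INTERFACE

Orientations are given as a unit quaternion [x, y, z, w].
In Python, from plant import telemetry, vision, r gives the robot as it stands. The module is installed in compiled form; this text tells all that it offers.
- The arm moves only by the tool drive_tool, never from a script. Its argument "plan" is one flat list of numbers, 7 for each row, row after row: the shift along the tool's x, y, z in mm, then the turn, a rotation vector about the tool's x, y, z in rad, then the opening, from 0 (shut) to 1 (fully open). A call has 1 to 10 rows; each row shifts and turns the commanded pose from where the row before left it, along the tool's axes as they then stand; what a row does not reach is not made up. A row lasts 1/12 s, in which the tool goes at most 41.7 mm and 7.16 degrees, less where a joint would pass 70% of its speed; a pose out of reach is approached as far as the arm can. A call with a gripper value outside its range is refused whole. The fingers move at their own pace and stop on an object; "force" is the grip in N (left out, the last holds). Time passes only in rows, so rows that do not move let the fingers close. It gives the time, the measured TCP pose, the force, the opening and the grip force at its end, in the units of the state.
- telemetry.sense(): the state, without advancing time (a new reading comes with each control period).
- vision.camera(name): name is "side" or "top"; returns the picture (420x560x3 uint8, red, green, blue); there is no depth.
- vision.get_calibration(name): a dict with "intrinsics" (3x3 intrinsics, pixels), "k1" (the pictures are not rectified: a ray, as slopes to the right and down, at radius r is drawn at 1 + k1 r^2 times it, then the intrinsics apply), "T" (4x4, takes a point from camera to world coordinates). Camera axes: x right, y up, looking along -z (the intrinsics and any distortion apply to the point x, -y, -z); pixel columns grow to the right and rows downward; lengths in m; the calibration is good to about 2 mm. A picture is of the moment at which its call begins. get_calibration takes no time and is no camera call.
- r.close_job(): hands the job in; it is judged then, once.
The state is a dict: "time_s": time; "joint_pos": joint angles; "dq": joint speeds; "joint_torque": joint torques, N m; "tool_pos": TCP position; "ee_rot": TCP orientation; "contact_force": force on the tool from outside, world axes, zero at the start; "wrist_torque": the same for the moment, N m; "width": finger opening in m; "grip_force": force on a finger pad.
Only numpy, scipy, OpenCV 4.12 (cv2) and the standard library are available. Lean on these libraries where they do the work, as an engineer would, in place of code of your own. Each camera call takes 0.05 s, during which the arm holds its last target. There are 200 camera calls.

TASK

Screw the brass hose tee down (clockwise) until you feel it drag on the seal hidden in the boss, and leave it at the first place after that where its two outlets lie in line with the forked catch; do not crush the seal by going on past it. Then gently fold the catch down until it lies level with its two prongs astride the outlet, and let go. Leave the tape roll, the spark plug and the spanner where they are.

Things in the scene. Friction and masses are not known exactly. Their poses are not given: they have to be found in the camera images.
- block: Fixed metal manifold block: foot plate 110 x 200 x 16 mm, body 84 x 100 mm, its top at 52 mm. Origin on the worktop on the screw axis, z up. Its y axis is the line that the tee's outlets must lie along (either outlet to either side); the forked catch stands at its +y end.
- boss_centre (a point): Top centre of the block's round boss (52 mm diameter), 66 mm up. A rubber seal is hidden below; where in the turn the tee meets it differs each time and cannot be seen. Until then turning takes about 0.02 N m; from there on the seal drags: about 0.2 N m (at rest part relaxes: over half stays while creeping). It does not spring back. 3.6 rad past the first touch it is crushed.
- tee_top (a point): Centre of the top of the brass tee's wrench square; z up along the screw axis, y along the outlets. The square, 24 x 24 mm, 36 mm tall, flats along x and y, is the place to grip. Below it: hub (28 mm diameter) and the level run with both outlets, 110 mm long, 18 mm thick (ribs 21 to 22 mm), its axis 50 mm below this point.
- tee_centre (a point): Middle of the tee's run, on the screw axis; y along the outlets. The tee is already on its thread: clockwise seen from above it goes down 5 mm per turn. It starts 1.2 to 2.1 rad before its first line-up; the wanted place is either that or the next, half a turn later, according to the seal. A third line-up would crush the seal.
- catch_hinge (a point): Centre of the catch's hinge pin on the block, 90 mm from the screw axis along the block's +y, 103.5 mm above the worktop.
- catch_tip (a point): Middle of the free end of the catch arm, on the face that is uppermost when closed; 50 mm from the pin. The arm is a steel plate 6 mm thick, 26 mm wide, 42 mm wide at its end; two 6 mm prongs, 42 mm from the pin, 25.6 mm apart inside, stand out 22 mm from the other face to go down either side of the outlet.
- catch (a joint): Catch angle: 0 = level over the outlet, its end towards the tee; 1.57 = upright; starts at 1.8 to 2.2, leaning outwards (block's +y). Stiff hinge (0.05 N m), stays where left. Push it on its outer face, inwards, then down. Its prongs land on the outlet if that is over about 0.08 rad out of line.
- tape: Roll of black electrical tape, 62 mm diameter, 18 mm high, lying flat; bystander. Origin under its centre.
- plug: Spark plug 78 mm long, 22 mm thick, lying; bystander. Origin under its centre.
- spanner: Steel combination spanner 162 mm long, 30 mm wide, 7 mm thick, lying flat; bystander. Origin under its centre.

How it is judged:
By the outcome, as a careful person would: the job done as asked, in the order asked, and still so for the second after the job is handed in, with the robot touching nothing.
It also fails if it takes over 72 s, if anything falls off the work surface, if the arm or the gripper's body presses on something with over 40 N, if the wrist force passes 120 N, or if a joint passes its speed limit or range.

## Working session

There is one attempt and no reset: what is moved stays moved. The work goes in short steps, Python scripts to look and compute and a tool call to move; the robot and the scene stay as the last step left them, time stands still between calls to the robot, and variables do not carry over. Pictures are saved under pics/ and viewed, at most 10 in all, crops included, and the job is handed in when it is done.

Besides the shell and the picture viewer there is one more tool, called after "Call:" by a JSON object that holds its "method" and its "body", one argument or row to a line. drive_tool: Moves the arm, as the interface text tells. Its arguments: {"type":"object","properties":{"plan":{"type":"array","items":{"type":"number"}},"force":{"type":"number"}},"required":["plan"]}

```bash
mkdir -p pics; python3 - <<'E'
from plant import telemetry, vision, r
import cv2
s=telemetry.sense()
for k,v in s.items(): print(k,v)
print(r.tcp_to_tips)
for n in("side","top"):
    im=vision.camera(n); cv2.imwrite(f"pics/{n}0.png",im[:,:,::-1]); c=vision.get_calibration(n); print(n,c)
E
```

```text
time_s 0.0
joint_pos [-1.30548754  0.59212134  0.04827887  1.60986416 -0.03333097  0.94268695
 -0.03369075]
dq [ 8.07851007e-05 -1.36894036e-03 -7.25310820e-04 -7.65954356e-04
  1.71625793e-03  5.16954088e-04 -5.37425000e-04]
joint_torque [-6.04614288e-04 -5.48695457e+01  1.54654987e+00 -1.98124748e+01
  9.51181602e-03  9.06452624e-03  9.20976447e-06]
tool_pos [0.25432005 0.67820244 0.30272293]
ee_rot [ 1.78400218e-01  9.83957351e-01 -1.12662596e-03 -1.57572603e-04]
contact_force [-0.42931769  0.01045644 -0.40024076]
wrist_torque [ 0.0268865  -0.00063004 -0.03818652]
grip_force 0.0
width 0.08543617280768964
0.0726
side {'intrinsics': array([[393.43172698,   0.        , 281.95584425],
       [  0.        , 393.43172698, 208.29679364],
       [  0.        ,   0.        ,   1.        ]]), 'k1': -0.002620179589336563, 'T': array([[ 0.99845867,  0.02536369, -0.04936572,  0.43819093],
       [-0.05465244,  0.6042102 , -0.79494852, -0.63471283],
       [ 0.00966444,  0.7964212 ,  0.60466509,  0.62622567],
       [ 0.        ,  0.        ,  0.        ,  1.        ]])}
top {'intrinsics': array([[493.60281359,   0.        , 282.19321306],
       [  0.        , 493.60281359, 209.56703526],
       [  0.        ,   0.        ,   1.        ]]), 'k1': -0.06785795573442385, 'T': array([[ 0.00753267,  0.98305661, -0.18314738,  0.31850582],
       [-0.99995318,  0.00629263, -0.00735093,  0.05004535],
       [-0.00607391,  0.18319417,  0.98305799,  1.11708045],
       [ 0.        ,  0.        ,  0.        ,  1.        ]])}
```

View pics/side0.png

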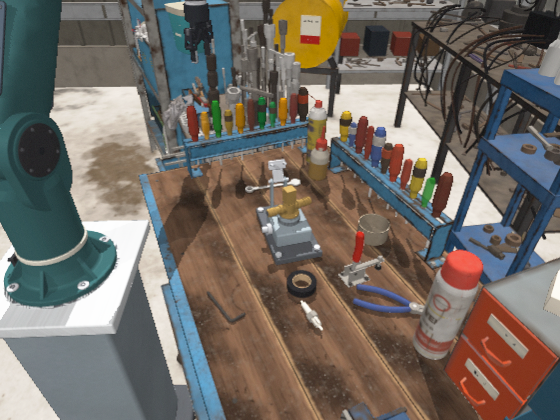

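View pics/top0.png

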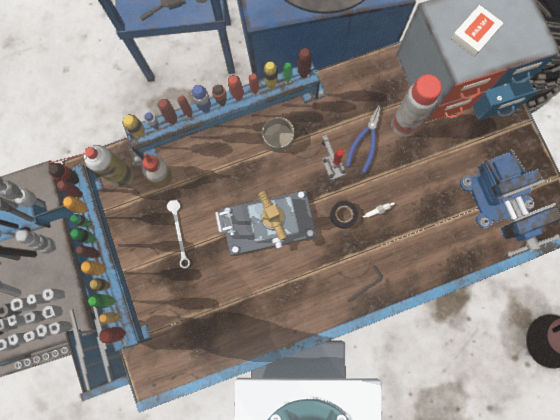

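The scene shows the block near top-view px (270,220), with the catch at its left end (world +y), and the tape, plug and spanner clear of it. I'll enlarge that area.

```bash
python3 - <<'E'
import cv2
a=cv2.imread("pics/top0.png")[170:270,200:333]; cv2.imwrite("pics/topc.png",cv2.resize(a,None,fx=6,fy=6,interpolation=cv2.INTER_CUBIC))
a=cv2.imread("pics/side0.png")[150:270,230:340]; cv2.imwrite("pics/sidec.png",cv2.resize(a,None,fx=5,fy=5,interpolation=cv2.INTER_CUBIC))
E
```

```text
(no output)
```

View pics/topc.png

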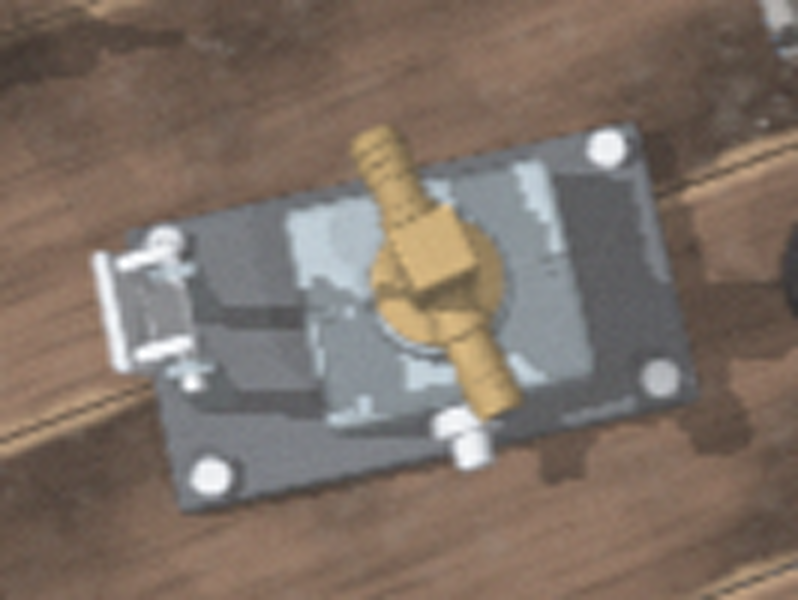

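View pics/sidec.png

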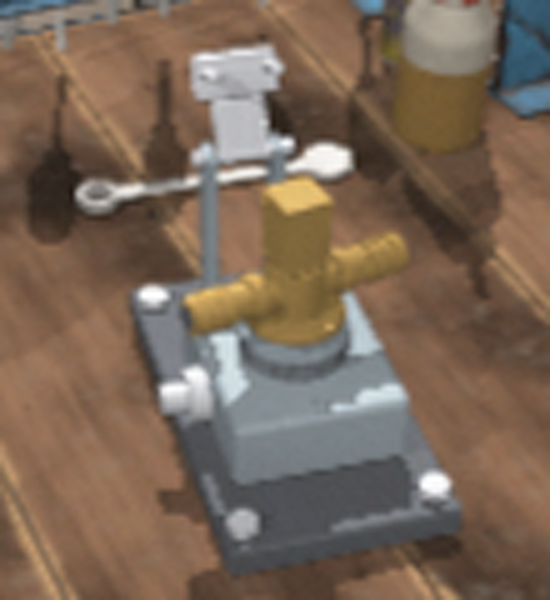

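The crops show the tee run from crop px (378,135) to (500,410) in the top view. The plate corners are (130,232), (635,125), (695,395) and (185,512), and the square's top is centred near (433,248). In the side crop the square's top is centred near (298,197), and the catch plate is leaning outwards.

```bash
cat > h.py <<'E'
import numpy as np, cv2
from plant import telemetry, vision, r
from scipy.spatial.transform import Rotation as R
def cal(n):
    c=vision.get_calibration(n); return c["intrinsics"],c["k1"],c["T"]
def ray(n,u,v):
    K,k1,T=cal(n); d=cv2.undistortPoints(np.array([[[u,v]]],float),K,np.array([k1,0,0,0,0.]))[0,0]
    return T[:3,3],T[:3,:3]@np.array([d[0],-d[1],-1])
def onz(n,u,v,z):
    o,d=ray(n,u,v); return o+d*(z-o[2])/d[2]
def tri(a,b):
    A=[];B=[]
    for n,u,v in(a,b):
        o,d=ray(n,u,v); d=d/np.linalg.norm(d); P=np.eye(3)-np.outer(d,d); A.append(P);B.append(P@o)
    x=np.linalg.lstsq(np.vstack(A),np.hstack(B),rcond=None)
    return x[0],x[1]**.5
def proj(n,p):
    K,k1,T=cal(n); q=T[:3,:3].T@(np.array(p)-T[:3,3]); s=np.array([q[0],-q[1]])/-q[2]
    return K[:2,:2]@(s*(1+k1*s@s))+K[:2,2]
E
python3 - <<'E'
from h import *
t=lambda x,y:("top",200+(x-2.5)/6,170+(y-2.5)/6)
s=lambda x,y:("side",230+(x-2)/5,150+(y-2)/5)
P=[onz(*t(*p),.016) for p in[(130,232),(635,125),(695,395),(185,512)]]
print("plate",np.round(P,4),np.mean(P,0))
for p in P: pass
y=(P[0]-P[1])+(P[3]-P[2]); print("yaw of block y",np.degrees(np.arctan2(y[1],y[0])))
B=[onz(*t(*p),.052) for p in[(288,212),(545,162),(592,372),(332,425)]]
print("body",np.round(B,4),np.mean(B,0)); y=(B[0]-B[1])+(B[3]-B[2]); print(np.degrees(np.arctan2(y[1],y[0])))
S=[onz(*s(*p),.016) for p in[(132,292),(460,505),(235,560)]]; print("side plate",np.round(S,4))
print("top",tri(t(433,248),s(298,197)))
a=tri(t(377,138),s(392,248)); b=tri(t(500,408),s(198,312)); print("run",a,b); d=a[0]-b[0]; print(np.linalg.norm(d),np.degrees(np.arctan2(d[1],d[0])))
print("catch tip", tri(t(100,250),s(192,57)),tri(t(122,368),s(192,57)),[tri(t(98,255),s(277,46))])
E
```

```text
plate [[ 0.5258  0.1969  0.016 ]
 [ 0.5685  0.0055  0.016 ]
 [ 0.465  -0.0168  0.016 ]
 [ 0.4198  0.1732  0.016 ]] [0.49477988 0.08971223 0.016     ]
yaw of block y 102.9823897558457
body [[0.5269 0.1342 0.052 ]
 [0.5462 0.0401 0.052 ]
 [0.4684 0.0227 0.052 ]
 [0.4484 0.1167 0.052 ]] [0.49746501 0.07843816 0.052     ]
101.80018460688238
side plate [[ 0.4216  0.1716  0.016 ]
 [ 0.5685  0.0066  0.016 ]
 [ 0.4659 -0.0235  0.016 ]]
top (array([0.49809263, 0.07844141, 0.13664577]), array([0.00022828]))
run (array([0.54497512, 0.10002057, 0.09214555]), array([0.00131482])) (array([0.45142234, 0.05586373, 0.09126697]), array([0.00199937]))
0.10345394964357466 25.267276209126024
catch tip (array([0.47393451, 0.18639257, 0.15027852]), array([0.02855486])) (array([0.45456805, 0.1804291 , 0.14890037]), array([0.00063731])) [(array([0.49417955, 0.18979376, 0.14827846]), array([0.00159639]))]
```

Call:
{"method": "drive_tool", "body": {
  "plan": [0,0,-33,0,0,0,1,0,0,-33,0,0,0,1,0,0,-33,0,0,0,1,-25,-27,0,0,0,0,1,-25,-27,0,0,0,0,1,-25,-27,0,0,0,0,1,-25,-27,0,0,0,0,1,-25,-27,0,0,0,0,1,-25,-27,0,0,0,0,1,-25,-27,0,0,0,0,1]
}}

```text
time_s: 0.93
tool_pos: [0.3523, 0.4384, 0.4025]
ee_rot: [0.178, 0.984, -0.0, -0.0]
contact_force: [0.8, -0.4, -0.9]
width: 0.0857
grip_force: 0.0
```

Call:
{"method": "drive_tool", "body": {
  "plan": [-25,-27,0,0,0,0,1,-25,-27,0,0,0,0,1,-25,-27,0,0,0,0,1,-25,-27,0,0,0,0,1,-25,-27,0,0,0,0,1,-25,-27,0,0,0,0,1,-25,-27,0,0,0,0,1,-25,-27,0,0,0,0,1,-25,-27,0,0,0,0,1,-25,-27,0,0,0,0,1]
}}

```text
time_s: 1.77
tool_pos: [0.4913, 0.098, 0.4027]
ee_rot: [0.178, 0.984, -0.0, -0.0]
contact_force: [1.0, 0.5, 0.5]
width: 0.0854
grip_force: 0.0
```

```bash
cat >> h.py <<'E'
def st():
    s=telemetry.sense(); M=R.from_quat(s["ee_rot"]).as_matrix()
    yaw=np.degrees(np.arctan2(M[1,1],M[0,1]))
    print("t",round(s["time_s"],2),"p",np.round(s["tool_pos"],4),"yawY",round(yaw,2),"zax",np.round(M[:,2],3),"w",round(s["width"],4),"g",round(s["grip_force"],1))
    print("q",np.round(s["joint_pos"],3),"F",np.round(s["contact_force"],2),"T",np.round(s["wrist_torque"],3)); return s,M,yaw
def to(p):
    s,M,y=st(); print("tool shift mm",np.round(1000*M.T@(np.array(p)-s["tool_pos"]),1))
E
python3 -c "
from h import *
to([.4977,.0784,.25])"
```

```text
t 1.77 p [0.4913 0.098  0.4027] yawY 69.45 zax [-0.  0. -1.] w 0.0854 g 0.0
q [-0.54   0.195  0.299  2.002 -0.07   0.954  1.007] F [1.  0.5 0.5] T [-0.073 -0.057  0.035]
tool shift mm [-12.9 -16.1 152.7]
```

Call:
{"method": "drive_tool", "body": {
  "plan": [-13,-16,0,0,0,0,1,0,0,21,0,0,-0.114,1,0,0,21,0,0,-0.114,1,0,0,21,0,0,-0.114,1,0,0,21,0,0,-0.114,1,0,0,21,0,0,-0.114,1,0,0,21,0,0,-0.114,1,0,0,21,0,0,-0.114,1,0,0,5,0,0,0,1,0,0,0,0,0,0,1],
  "force": 40
}}

```text
time_s: 2.6
tool_pos: [0.4967, 0.0799, 0.2494]
ee_rot: [-0.216, 0.976, 0.0, -0.002]
contact_force: [-0.2, 0.1, -0.3]
width: 0.0857
grip_force: 0.0
```

```bash
python3 - <<'E'
from h import *
to([.4977,.0784,.178])
out=[]
for n in("top","side"):
    im=vision.camera(n); cv2.imwrite(f"pics/{n}1.png",im[:,:,::-1]); u,v=proj(n,[.4977,.0784,.15]).astype(int)
    c=im[v-55:v+55,u-65:u+65,::-1]; out.append(cv2.resize(c,(390,330),interpolation=cv2.INTER_CUBIC)); print(n,u,v)
cv2.imwrite("pics/both1.png",np.hstack(out))
E
```

```text
t 2.6 p [0.4967 0.0799 0.2494] yawY 114.99 zax [-0.004 -0.001 -1.   ] w 0.0857 g 0.0
q [-0.332  0.399  0.106  2.151 -0.073  0.599  1.834] F [-0.25  0.12 -0.27] T [ 0.045 -0.007 -0.006]
tool shift mm [-0.5 -1.8 71.4]
top 271 209
side 289 183
```

View pics/both1.png

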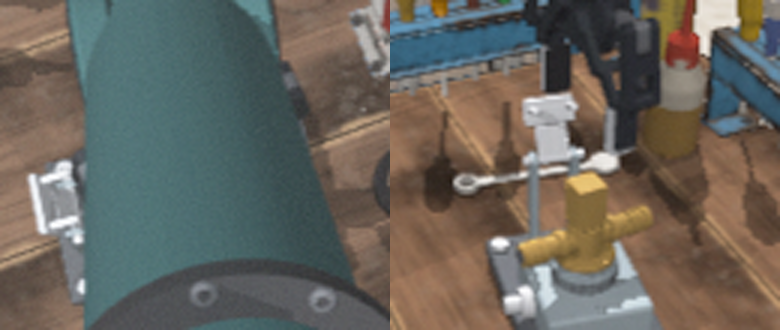

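The crop shows the open fingers centred over the wrench square: fingertip midpoint near crop px (588,120), square top at (586,185). I'll descend and grip.

Call:
{"method": "drive_tool", "body": {
  "plan": [-0.5,-1.8,20,0,0,-0.005,1,0,0,20,0,0,0,1,0,0,18,0,0,0,1,0,0,13.5,0,0,0,1,0,0,0,0,0,0,1,0,0,0,0,0,0,0.2,0,0,0,0,0,0,0.2,0,0,0,0,0,0,0.2,0,0,0,0,0,0,0.2,0,0,0,0,0,0,0.2],
  "force": 40
}}

```text
time_s: 3.53
tool_pos: [0.4996, 0.079, 0.1803]
ee_rot: [-0.22, 0.975, 0.0, 0.001]
contact_force: [0.4, -0.4, -0.7]
width: 0.0255
grip_force: 0.0
```

```bash
python3 -c "
from h import *
to([.4977,.0784,.178])"
```

```text
t 3.53 p [0.4996 0.079  0.1803] yawY 115.44 zax [ 0.002  0.    -1.   ] w 0.0255 g 0.0
q [-0.306  0.517  0.08   2.193 -0.094  0.433  1.863] F [ 0.4  -0.39 -0.7 ] T [-0.031 -0.021 -0.009]
tool shift mm [1.9 0.3 2.3]
```

Call:
{"method": "drive_tool", "body": {
  "plan": [1.9,0.3,1,0,0,0,0.3,0,0,0,0,0,0,0.3,0,0,0,0,0,0,0,0,0,0,0,0,0,0,0,0,0,0,0,0,0,0,0,0,0,0,0,0],
  "force": 40
}}

```text
time_s: 4.03
tool_pos: [0.497, 0.0781, 0.1786]
ee_rot: [-0.22, 0.975, -0.0, -0.0]
contact_force: [-1.0, -1.0, 5.6]
width: 0.0232
grip_force: 40.0
```

```bash
python3 -c "
from h import *
to([.4977,.0784,.178])"
```

```text
t 4.03 p [0.497  0.0781 0.1786] yawY 115.44 zax [-0.001 -0.    -1.   ] w 0.0232 g 40.0
q [-0.305  0.518  0.079  2.199 -0.094  0.429  1.864] F [-1.04 -0.98  5.64] T [-0.188  0.373  0.018]
tool shift mm [-0.8 -0.1  0.6]
```

Call:
{"method": "drive_tool", "body": {
  "plan": [0,0,0.05,0,0,0.06,0,0,0,0.05,0,0,0.06,0,0,0,0.05,0,0,0.06,0,0,0,0.05,0,0,0.06,0,0,0,0.05,0,0,0.06,0]
}}

```text
time_s: 4.45
tool_pos: [0.4969, 0.0786, 0.1783]
ee_rot: [-0.071, 0.997, 0.0, -0.0]
contact_force: [-3.1, -0.1, 5.3]
width: 0.023
grip_force: 40.2
```

```bash
python3 -c "
from h import *
to([.4977,.0784,.178])"
```

```text
t 4.45 p [0.4969 0.0786 0.1783] yawY 98.11 zax [-0.001  0.    -1.   ] w 0.023 g 40.2
q [-0.367  0.523  0.16   2.201 -0.194  0.431  1.662] F [-3.14 -0.08  5.29] T [ 0.113  0.467 -0.009]
tool shift mm [-0.8 -0.3  0.3]
```

Call:
{"method": "drive_tool", "body": {
  "plan": [0,0,0.05,0,0,0.06,0,0,0,0.05,0,0,0.06,0,0,0,0.05,0,0,0.06,0,0,0,0.05,0,0,0.06,0,0,0,0.05,0,0,0.06,0]
}}

```text
time_s: 4.87
tool_pos: [0.4969, 0.0791, 0.1781]
ee_rot: [0.079, 0.997, 0.0, -0.001]
contact_force: [-2.7, 1.0, 5.7]
width: 0.0233
grip_force: 40.2
```

```bash
python3 -c "
from h import *
to([.4977,.0784,.178])"
```

```text
t 4.87 p [0.4969 0.0791 0.1781] yawY 80.95 zax [-0.001  0.001 -1.   ] w 0.0233 g 40.2
q [-0.427  0.531  0.241  2.204 -0.292  0.437  1.462] F [-2.73  0.97  5.73] T [0.303 0.5   0.034]
tool shift mm [-0.9 -0.5  0.1]
```

Call:
{"method": "drive_tool", "body": {
  "plan": [0,0,0.05,0,0,0.06,0,0,0,0.05,0,0,0.06,0,0,0,0.05,0,0,0.06,0,0,0,0.05,0,0,0.06,0,0,0,0.05,0,0,0.06,0]
}}

```text
time_s: 5.28
tool_pos: [0.497, 0.0795, 0.1778]
ee_rot: [0.227, 0.974, 0.001, -0.001]
contact_force: [-2.5, 2.8, 5.6]
width: 0.0235
grip_force: 40.2
```

```bash
python3 -c "
from h import *
to([.4977,.0784,.178])"
```

```text
t 5.28 p [0.497  0.0795 0.1778] yawY 63.78 zax [-0.001  0.002 -1.   ] w 0.0235 g 40.2
q [-0.486  0.541  0.322  2.206 -0.39   0.447  1.261] F [-2.52  2.81  5.56] T [0.414 0.464 0.01 ]
tool shift mm [-1.1 -0.7 -0.2]
```

Call:
{"method": "drive_tool", "body": {
  "plan": [0,0,0.05,0,0,0.06,0,0,0,0.05,0,0,0.06,0,0,0,0.05,0,0,0.06,0,0,0,0.05,0,0,0.06,0,0,0,0.05,0,0,0.06,0]
}}

```text
time_s: 5.7
tool_pos: [0.4973, 0.0799, 0.1776]
ee_rot: [0.37, 0.929, 0.001, -0.001]
contact_force: [-2.0, 3.4, 5.6]
width: 0.0235
grip_force: 40.2
```

```bash
python3 -c "
from h import *
to([.4977,.0784,.178])"
```

```text
t 5.7 p [0.4973 0.0799 0.1776] yawY 46.61 zax [-0.     0.002 -1.   ] w 0.0235 g 40.2
q [-0.545  0.555  0.403  2.208 -0.487  0.463  1.059] F [-1.96  3.43  5.58] T [0.636 0.341 0.054]
tool shift mm [-1.4 -0.8 -0.4]
```

Call:
{"method": "drive_tool", "body": {
  "plan": [0,0,0.05,0,0,0.06,0,0,0,0.05,0,0,0.06,0,0,0,0.05,0,0,0.06,0,0,0,0.05,0,0,0.06,0,0,0,0.05,0,0,0.06,0]
}}

```text
time_s: 6.12
tool_pos: [0.4977, 0.0802, 0.1774]
ee_rot: [0.504, 0.864, 0.001, -0.001]
contact_force: [-1.1, 3.0, 4.7]
width: 0.0234
grip_force: 40.1
```

```bash
python3 -c "
from h import *
to([.4977,.0784,.178])"
```

```text
t 6.12 p [0.4977 0.0802 0.1774] yawY 29.48 zax [ 0.     0.002 -1.   ] w 0.0234 g 40.1
q [-0.602  0.572  0.485  2.21  -0.58   0.483  0.855] F [-1.05  2.99  4.66] T [0.734 0.201 0.221]
tool shift mm [-1.6 -0.9 -0.6]
```

Call:
{"method": "drive_tool", "body": {
  "plan": [0,0,0.05,0,0,0.06,0,0,0,0.05,0,0,0.06,0,0,0,0.05,0,0,0.06,0]
}}

```text
time_s: 6.37
tool_pos: [0.4979, 0.0804, 0.1773]
ee_rot: [0.579, 0.815, 0.001, -0.0]
contact_force: [-1.0, 4.0, 4.1]
width: 0.0237
grip_force: 40.1
```

```bash
python3 -c "
from h import *
to([.4977,.0784,.178])"
```

```text
t 6.37 p [0.4979 0.0804 0.1773] yawY 19.2 zax [ 0.001  0.002 -1.   ] w 0.0237 g 40.1
q [-0.636  0.584  0.535  2.211 -0.634  0.498  0.732] F [-0.98  3.98  4.11] T [0.678 0.14  0.176]
tool shift mm [-1.8 -0.8 -0.7]
```

Call:
{"method": "drive_tool", "body": {
  "plan": [0,0,0.04,0,0,0.05,0,0,0,0.04,0,0,0.05,0]
}}

```text
time_s: 6.53
tool_pos: [0.4981, 0.0804, 0.1772]
ee_rot: [0.619, 0.785, 0.001, -0.0]
contact_force: [-1.0, 3.7, 4.0]
width: 0.0234
grip_force: 40.0
```

```bash
python3 - <<'E'
from h import *
to([.4977,.0784,.178])
im=vision.camera("side"); cv2.imwrite("pics/side2.png",im[:,:,::-1])
im2=vision.camera("top"); cv2.imwrite("pics/top2.png",im2[:,:,::-1])
cv2.imwrite("pics/c2.png",cv2.resize(im[150:270,230:340,::-1],None,fx=5,fy=5,interpolation=cv2.INTER_CUBIC))
E
```

```text
t 6.53 p [0.4981 0.0804 0.1772] yawY 13.5 zax [ 0.001  0.002 -1.   ] w 0.0234 g 40.0
q [-0.655  0.591  0.562  2.212 -0.664  0.507  0.662] F [-0.97  3.65  3.97] T [0.782 0.044 0.187]
tool shift mm [-1.9 -0.8 -0.8]
```

View pics/c2.png

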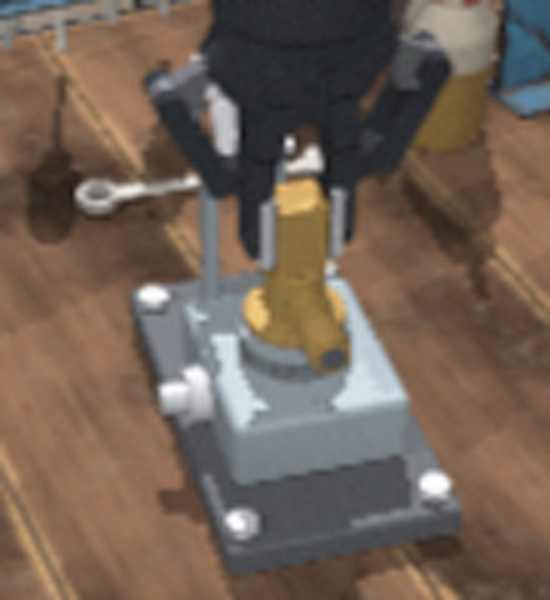

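The side crop shows the tee's run now pointing down the block axis, near outlet at crop px (330,355). Drag has held at about 0.2 N m since shortly before this line-up, so this is the wanted one. I'll make a small final trim and release.

Call:
{"method": "drive_tool", "body": {
  "plan": [0,0,0,0,0,0.015,0,0,0,0,0,0,0,0,0,0,0,0,0,0,0]
}}

```text
time_s: 6.88
tool_pos: [0.4981, 0.0803, 0.1771]
ee_rot: [0.624, 0.781, 0.001, -0.0]
contact_force: [-0.5, 5.0, 5.3]
width: 0.0236
grip_force: 40.1
```

```bash
python3 -c "
from h import *
st()"
```

```text
t 6.88 p [0.4981 0.0803 0.1771] yawY 12.71 zax [ 0.001  0.003 -1.   ] w 0.0236 g 40.1
q [-0.657  0.592  0.566  2.212 -0.668  0.508  0.653] F [-0.54  4.99  5.27] T [1.142 0.035 0.137]
```

Call:
{"method": "drive_tool", "body": {
  "plan": [0,0,0,0,0,0,1,0,0,0,0,0,0,1,0,0,0,0,0,0,1,0,0,0,0,0,0,1,0,0,-30,0,0,0,1,0,0,-35,0,0,0,1,0,0,-35,0,0,0,1,0,0,-35,0,0,0,1,0,0,-35,0,0,0,1,0,0,0,0,0,0,1]
}}

```text
time_s: 7.72
tool_pos: [0.5006, 0.0772, 0.3526]
ee_rot: [0.626, 0.78, 0.005, 0.003]
contact_force: [0.8, -0.3, -0.6]
width: 0.0855
grip_force: 0.0
```

```bash
python3 -c "
from h import *
st()"
```

```text
t 7.72 p [0.5006 0.0772 0.3526] yawY 12.52 zax [ 0.011  0.003 -1.   ] w 0.0855 g 0.0
q [-0.92   0.347  0.879  2.073 -0.355  0.862  0.381] F [ 0.84 -0.3  -0.6 ] T [-0.038 -0.048 -0.033]
```

Call:
{"method": "drive_tool", "body": {
  "plan": [30,-1,0,0,0,0,0,30,-1,0,0,0,0,0,30,-1,0,0,0,0,0,31,0,0,0,0,0,0,31,0,0,0,0,0,0,0,0,10,0,0,0,0,0,0,0,0,0,0,0],
  "force": 40
}}

```text
time_s: 8.3
tool_pos: [0.4596, 0.2277, 0.3351]
ee_rot: [0.623, 0.782, -0.002, -0.0]
contact_force: [-0.5, -1.0, 0.8]
width: 0.0005
grip_force: 0.0
```

```bash
cat >> h.py <<'E'
u=np.array([-.2164,.9763,0]); ax=np.array([.4977,.0785,0]); H=ax+.09*u+[0,0,.1035]
def cat():
    s,M,y=st(); d=s["tool_pos"]+.0726*M[:,2]-H
    print("tip: s %.1f lat %.1f z-h %.1f"%(1000*d@u,1000*(d[0]*.9763+d[1]*.2164),1000*d[2]))
E
python3 - <<'E'
from h import *
cat(); out=[]
for n,h in(("top",50),("side",60)):
    im=vision.camera(n); cv2.imwrite(f"pics/{n}3.png",im[:,:,::-1]); a,b=proj(n,[.488,.125,.1]).astype(int); print(n,a,b)
    out.append(cv2.resize(im[b-50:b+50,a-50:a+50,::-1],(400,400),interpolation=cv2.INTER_CUBIC))
cv2.imwrite("pics/both3.png",np.hstack(out))
E
```

```text
t 8.3 p [0.4596 0.2277 0.3351] yawY 12.87 zax [-0.003 -0.002 -1.   ] w 0.0005 g 0.0
q [-1.191  0.385  0.85   2.073 -0.384  0.849  0.108] F [-0.48 -0.98  0.75] T [-0.058  0.061  0.051]
tip: s 63.8 lat -5.2 z-h 159.0
top 249 218
side 283 190
```

View pics/both3.png

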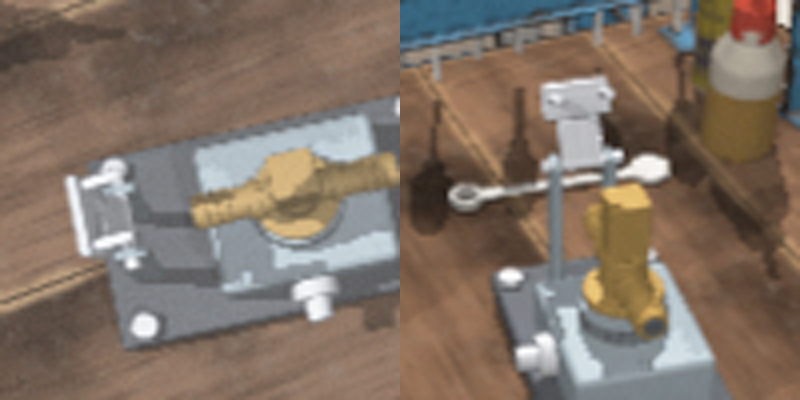

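Both crops show the tee aligned roughly along the block, and the catch upright and leaning outwards. I'll check the alignment more exactly in an enlarged top crop.

```bash
python3 -c "
import cv2
a=cv2.imread('pics/top3.png')[175:260,210:320]; cv2.imwrite('pics/top3c.png',cv2.resize(a,None,fx=7,fy=7,interpolation=cv2.INTER_CUBIC))"
```

```text
(no output)
```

View pics/top3c.png

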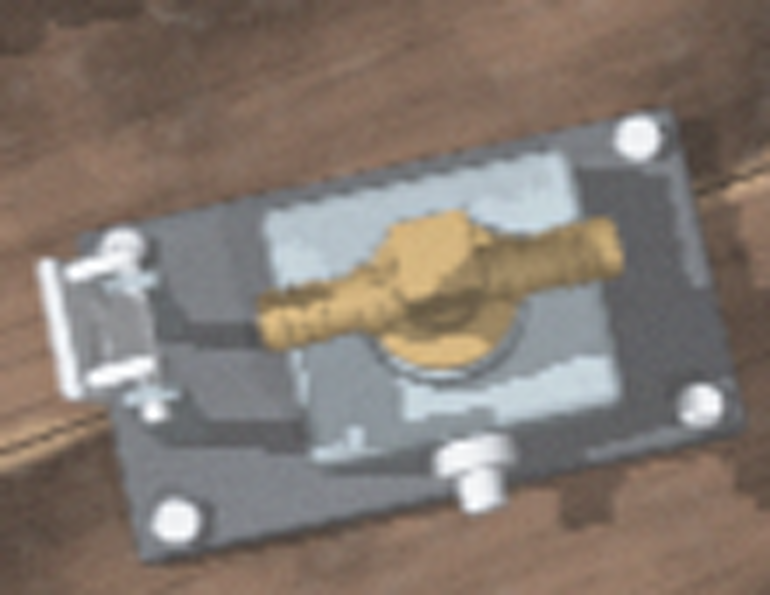

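In the enlarged crop the run goes from (265,323) to (617,246), a slope of 12.3°. The plate edges and bolts slope 12.0–12.5°, so the tee is aligned to within about 0.01 rad. Next I'll bring the closed fingers down outside the catch.

Call:
{"method": "drive_tool", "body": {
  "plan": [-2,5,30,0,0,0,0,0,0,30,0,0,0,0,0,0,30,0,0,0,0,0,0,20,0,0,0,0,0,0,12,0,0,0,0,0,0,0,0,0,0,0,0,0,0,0,0,0,0]
}}

```text
time_s: 8.98
tool_pos: [0.4672, 0.2239, 0.2153]
ee_rot: [0.626, 0.78, -0.0, 0.0]
contact_force: [0.1, -0.1, 0.9]
width: 0.0003
grip_force: 0.0
```

```bash
python3 -c "
from h import *
cat()"
```

```text
t 8.98 p [0.4672 0.2239 0.2153] yawY 12.47 zax [ 0. -0. -1.] w 0.0003 g 0.0
q [-1.011  0.556  0.662  2.163 -0.6    0.61   0.303] F [ 0.14 -0.09  0.88] T [-0.015 -0.002  0.013]
tip: s 58.5 lat 1.7 z-h 39.2
```

Call:
{"method": "drive_tool", "body": {
  "plan": [-6,-1.5,4,0,0,0,0,-6,0,0,0,0,0,0,-4,0,0,0,0,0,0,-4,0,0,0,0,0,0,-4,0,0,0,0,0,0,-4,0,0,0,0,0,0,-4,0,0,0,0,0,0,-4,0,0,0,0,0,0,-4,0,0,0,0,0,0,-3,0,0,0,0,0,0]
}}

```text
time_s: 9.82
tool_pos: [0.4746, 0.1825, 0.211]
ee_rot: [0.625, 0.78, 0.0, 0.0]
contact_force: [0.2, 1.1, 0.5]
width: 0.0003
grip_force: 0.6
```

```bash
python3 - <<'E'
from h import *
cat()
# arc rows: fingertip centre path
th=np.radians(np.arange(90,-1,-5)); s=-35*np.cos(th)+4*np.sin(th)+11; z=35*np.sin(th)+4*np.cos(th)
print(np.round(np.c_[np.degrees(th),s,z],1).tolist())
E
```

```text
t 9.82 p [0.4746 0.1825 0.211 ] yawY 12.6 zax [ 0.  0. -1.] w 0.0003 g 0.6
q [-0.923  0.549  0.645  2.186 -0.603  0.586  0.388] F [0.23 1.14 0.49] T [ 0.274  0.028 -0.002]
tip: s 16.5 lat 0.0 z-h 34.9
[[90.0, 15.0, 35.0], [85.0, 11.9, 35.2], [80.0, 8.9, 35.2], [75.0, 5.8, 34.8], [70.0, 2.8, 34.3], [65.0, -0.2, 33.4], [60.0, -3.0, 32.3], [55.0, -5.8, 31.0], [50.0, -8.4, 29.4], [45.0, -10.9, 27.6], [40.0, -13.2, 25.6], [35.0, -15.4, 23.4], [30.0, -17.3, 21.0], [25.0, -19.0, 18.4], [20.0, -20.5, 15.7], [15.0, -21.8, 12.9], [10.0, -22.8, 10.0], [5.0, -23.5, 7.0], [0.0, -24.0, 4.0]]
```

Call:
{"method": "drive_tool", "body": {
  "plan": [-4.5,0,0,0,0,0,0,-3,0,0,0,0,0,0,-3,0,0.4,0,0,0,0,-3,0,0.5,0,0,0,0,-3,0,0.9,0,0,0,0,-2.8,0,1.1,0,0,0,0,-2.8,0,1.3,0,0,0,0,-2.6,0,1.6,0,0,0,0,-2.5,0,1.8,0,0,0,0,-2.3,0,2,0,0,0,0]
}}

```text
time_s: 10.65
tool_pos: [0.481, 0.1536, 0.2012]
ee_rot: [0.625, 0.78, -0.0, 0.0]
contact_force: [0.6, 0.6, 1.7]
width: 0.0001
grip_force: 0.8
```

```bash
python3 -c "
from h import *
cat()"
```

```text
t 10.65 p [0.481  0.1536 0.2012] yawY 12.59 zax [ 0. -0. -1.] w 0.0001 g 0.8
q [-0.848  0.558  0.62   2.199 -0.617  0.56   0.457] F [0.61 0.63 1.69] T [ 0.071 -0.04  -0.012]
tip: s -13.1 lat -0.1 z-h 25.1
```

Call:
{"method": "drive_tool", "body": {
  "plan": [-2.2,0,2.2,0,0,0,0,-2,0,2.4,0,0,0,0,-1.7,0,2.6,0,0,0,0,-1.5,0,2.7,0,0,0,0,-1.3,0,2.8,0,0,0,0,-1,0,2.9,0,0,0,0]
}}

```text
time_s: 11.15
tool_pos: [0.4831, 0.1442, 0.1854]
ee_rot: [0.625, 0.78, -0.0, 0.0]
contact_force: [0.6, 0.0, 2.5]
width: -0.0003
grip_force: 0.8
```

```bash
python3 -c "
from h import *
cat()"
```

```text
t 11.15 p [0.4831 0.1442 0.1854] yawY 12.59 zax [ 0. -0. -1.] w -0.0003 g 0.8
q [-0.802  0.58   0.584  2.208 -0.646  0.525  0.5  ] F [0.59 0.05 2.51] T [-0.203 -0.105  0.025]
tip: s -22.7 lat -0.1 z-h 9.3
```

Call:
{"method": "drive_tool", "body": {
  "plan": [-0.7,0,1.5,0,0,0,0,-0.5,0,1.5,0,0,0,0]
}}

```text
time_s: 11.32
tool_pos: [0.4832, 0.1434, 0.1824]
ee_rot: [0.625, 0.78, -0.0, -0.0]
contact_force: [0.5, -0.2, 1.6]
width: -0.0001
grip_force: 0.6
```

Call:
{"method": "drive_tool", "body": {
  "plan": [0,0,1,0,0,0,0,0,0,1,0,0,0,0]
}}

```text
time_s: 11.48
tool_pos: [0.4832, 0.1433, 0.1806]
ee_rot: [0.625, 0.78, -0.0, 0.0]
contact_force: [0.4, -1.2, 1.6]
width: -0.0002
grip_force: 0.6
```

```bash
python3 -c "
from h import *
cat()"
```

```text
t 11.48 p [0.4832 0.1433 0.1806] yawY 12.61 zax [-0. -0. -1.] w -0.0002 g 0.6
q [-0.792  0.587  0.572  2.211 -0.655  0.515  0.51 ] F [ 0.39 -1.24  1.55] T [-0.233 -0.082  0.01 ]
tip: s -23.6 lat -0.1 z-h 4.5
```

Still only the hinge friction shows. I'll go on in small steps until I feel the stop.

Call:
{"method": "drive_tool", "body": {
  "plan": [0,0,0.7,0,0,0,0,0,0,0,0,0,0,0]
}}

```text
time_s: 11.65
tool_pos: [0.483, 0.1435, 0.1799]
ee_rot: [0.625, 0.78, -0.0, -0.0]
contact_force: [0.2, 0.2, 0.1]
width: -0.0
grip_force: 0.1
```

Call:
{"method": "drive_tool", "body": {
  "plan": [0,0,0.7,0,0,0,0,0,0,0,0,0,0,0]
}}

```text
time_s: 11.82
tool_pos: [0.483, 0.1435, 0.1792]
ee_rot: [0.625, 0.781, -0.0, -0.0]
contact_force: [0.3, 0.4, 0.2]
width: 0.0001
grip_force: 0.1
```

```bash
python3 -c "
from h import *
cat()"
```

```text
t 11.82 p [0.483  0.1435 0.1792] yawY 12.62 zax [-0.001  0.    -1.   ] w 0.0001 g 0.1
q [-0.79   0.589  0.569  2.211 -0.657  0.512  0.512] F [0.35 0.42 0.24] T [-0.031 -0.012 -0.001]
tip: s -23.3 lat -0.3 z-h 3.1
```

Call:
{"method": "drive_tool", "body": {
  "plan": [0,0,0.7,0,0,0,0,0,0,0,0,0,0,0]
}}

```text
time_s: 11.98
tool_pos: [0.483, 0.1435, 0.1791]
ee_rot: [0.625, 0.78, 0.0, -0.001]
contact_force: [-2.0, -0.3, 5.9]
width: -0.0001
grip_force: 3.2
```

Call:
{"method": "drive_tool", "body": {
  "plan": [0,0,0.7,0,0,0,0,0,0,0,0,0,0,0]
}}

```text
time_s: 12.15
tool_pos: [0.4831, 0.1434, 0.179]
ee_rot: [0.625, 0.78, 0.0, -0.001]
contact_force: [-2.6, -1.3, 12.6]
width: 0.0003
grip_force: 6.2
```

Call:
{"method": "drive_tool", "body": {
  "plan": [0,0,0.7,0,0,0,0,0,0,0,0,0,0,0]
}}

```text
time_s: 12.32
tool_pos: [0.4831, 0.1434, 0.1788]
ee_rot: [0.625, 0.78, 0.001, -0.001]
contact_force: [-3.2, -0.8, 18.5]
width: 0.0002
grip_force: 9.3
```

A firm stop at 3 mm above the pin matches the level plate's upper face (a 6 mm plate centred on the pin). I'll retreat and look.

Call:
{"method": "drive_tool", "body": {
  "plan": [0,0,-3,0,0,0,0,0,0,-15,0,0,0,0,0,0,-30,0,0,0,0,0,0,-35,0,0,0,0,30,0,-20,0,0,0,0,35,0,0,0,0,0,0,35,0,0,0,0,0,0,35,0,0,0,0,0,0,0,0,0,0,0,0,0,0,0,0,0,0,0,0]
}}

```text
time_s: 13.15
tool_pos: [0.4525, 0.2781, 0.2797]
ee_rot: [0.623, 0.782, -0.0, -0.0]
contact_force: [0.1, -0.7, 0.5]
width: -0.0
grip_force: 0.0
```

```bash
python3 - <<'E'
from h import *
st(); out=[]
for n in("top","side"):
    im=vision.camera(n); cv2.imwrite(f"pics/{n}4.png",im[:,:,::-1]); a,b=proj(n,[.488,.125,.1]).astype(int)
    out.append(cv2.resize(im[b-50:b+50,a-50:a+50,::-1],(400,400),interpolation=cv2.INTER_CUBIC))
cv2.imwrite("pics/both4.png",np.hstack(out))
E
```

```text
t 13.15 p [0.4525 0.2781 0.2797] yawY 12.97 zax [-0.001  0.    -1.   ] w -0.0 g 0.0
q [-1.194  0.484  0.768  2.089 -0.492  0.755  0.112] F [ 0.08 -0.7   0.45] T [-0.049  0.079  0.019]
```

View pics/both4.png

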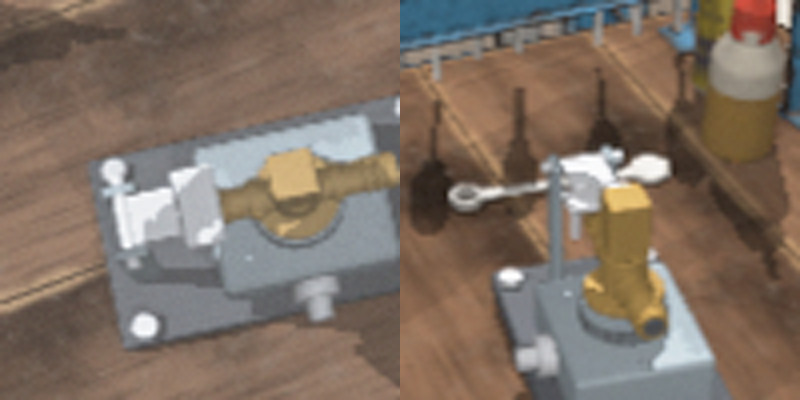

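The catch lies level over the outlet: its end is at top crop px (195,205), and a prong is visible beside the outlet at side crop px (575,225). The tee is still in line and the robot is clear.

```bash
python3 -c "
from plant import r
print(r.close_job())"
```

```text
the job is handed in; nothing more can be done
None
```

The job is handed in: the tee was left at its first line-up, where the seal was already dragging at about 0.2 N m, and the catch is folded level astride the outlet; the tape, plug and spanner were not touched, and it took about 13 s (the interface gave no verdict).

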